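# Sort the leftovers of the shift into rack, tray and dish

## Task

Tidy the prep table: stand the two spice jars that are at the front of the table upright in the two-bay jar rack, one in each bay; lay the peeler and the marker pen flat in the long low tray; and put the wing bolt in the round dish. Leave the kitchen timer and the tall grey cup where they are.

Things in the scene. Friction and masses are not known exactly. Their poses are not given: they have to be found in the camera images.
- jar_a: spice jar with a red lid, round, 45 mm in diameter and 106 mm tall, about 0.1 kg, standing upright at the front of the table; origin at the centre of its underside, z up. (Similar jars at the back of the table belong there.)
- jar_b: spice jar with a yellow-brown lid, round, 42 mm in diameter and 106 mm tall, about 0.1 kg, standing upright at the front of the table; origin at the centre of its underside, z up
- wing_bolt: T-shaped steel clamp bolt, 59 mm long (along y), lying flat, 60 g: round shank 12 mm thick, its axis about 8 mm above the table, from y = -18 to +24 mm; a cross bar (the wing), 50 mm long along x, closes the +y end, and a head 20 x 12 mm, 16 mm high, the -y end; origin under the middle of the shank, z up
- peeler: vegetable peeler lying flat, 170 mm long (along x), 80 g: yellow-brown handle 25 mm wide (along y) and 17 mm high from x = -85 to +20 mm, and a metal blade 14 mm wide and 6 mm high at the +x end, which rests slightly raised (0.07 rad); origin at the middle of its length, on its underside; grip the handle near the point of balance, about x = -20 mm
- marker: round marker pen, 135 mm long (along its y axis) and about 16 mm thick, 20 g; origin at the middle of its length, on its underside at the start; it may roll
- jar_rack: fixed steel rack: a box 80 (x) x 150 (y) mm, 53 mm high, open at the top, with one wall across the middle making two bays side by side along y, each 72 (x) x 69 (y) mm inside, their centres at y = +36.5 and -36.5 mm; walls 4 mm, rounded rim 6 mm thick, floor 4 mm; origin at the centre of its underside, z up
- tool_tray: fixed low steel tray, 146 (x) x 236 (y) mm outside, 140 x 230 mm inside, walls up to 28 mm, floor 3 mm thick; origin at the centre of its underside, z up
- dish: fixed round shallow steel dish, 136 mm across the rim, 22 mm high, floor 4 mm thick and about 105 mm across; origin at the centre of its underside, z up
- timer: kitchen timer, a white block with a red dial, 62 x 66 x 66 mm, standing loose behind the work: leave it alone; origin at the centre of its underside
- cup: tall grey round cup with red contents, 103 mm across, 100 mm tall, standing loose behind the work, in front of the row at the back: leave it alone; origin at the centre of its underside
Things that resemble listed ones, but are neither listed nor needed, are in the scene too. What is shaped like the jar_b but green or turquoise is not meant.

How it is judged:
At the end, for the whole second after the job is handed in: One jar upright (within 0.1 rad) on the floor of each bay of the rack, within 20 mm of its centre in x and y; peeler and marker lying flat (0.12 rad) on the tray's floor; wing bolt in the dish, within 40 mm of its centre and under 25 mm high; all at rest and released (((y of jar_a in the frame of jar_rack between 0.0165 and 0.0565 m and y of jar_b in the frame of jar_rack between -0.0565 and -0.0165 m) or (y of jar_b in the frame of jar_rack between 0.0165 and 0.0565 m and y of jar_a in the frame of jar_rack between -0.0565 and -0.0165 m)) and x of jar_a in the frame of jar_rack between -0.02 and 0.02 m and z of jar_a in the frame of jar_rack between 0 and 0.012 m and angle between each of jar_a, jar_b's own z axis and vertical below 0.1 rad and x of jar_b in the frame of jar_rack between -0.02 and 0.02 m and z of jar_b in the frame of jar_rack between 0 and 0.012 m and x of peeler in the frame of tool_tray between -0.07 and 0.07 m and y of peeler in the frame of tool_tray between -0.11 and 0.11 m and z of peeler in the frame of tool_tray between 0 and 0.022 m and angle between peeler's own x axis and vertical between 1.45 and 1.69 rad and x of marker in the frame of tool_tray between -0.07 and 0.07 m and y of marker in the frame of tool_tray between -0.11 and 0.11 m and z of marker in the frame of tool_tray between 0 and 0.022 m and angle between marker's own y axis and vertical between 1.45 and 1.69 rad and horizontal distance between wing_bolt and dish below 0.04 m and z of wing_bolt in the frame of dish between 0 and 0.025 m and linear speed of each of jar_a, jar_b, peeler, marker, wing_bolt below 0.02 m/s); the robot touches nothing.
It fails at once if the kitchen timer is pushed more than 30 mm from its place (distance of timer from where it was at the start of the episode above 0.03 m).
It fails at once if the tall grey cup is pushed more than 30 mm from its place (distance of cup from where it was at the start of the episode above 0.03 m).
It also fails if it takes over 131 s, if anything falls off the work surface, if the arm or the gripper's body presses on something with over 40 N, if the wrist force passes 120 N, or if a joint passes its speed limit or range.

## Robot

A 7-joint arm with a two-finger parallel gripper is mounted at the origin on a cart in front of the work surface, level with it; the furniture and walls round the work are solid. World frame = base frame: x ahead of the robot, y to its left, z up, the work surface at z = 0. Lengths are in m, angles in rad, forces in N, time in s.
With the tool pointing down it reaches from about 0.425 to 0.875 m from the base axis. Payload 4.7 kg.
Tool frame: the origin (TCP) lies midway between the tips of the shut fingers; the grasp point (between the pads) lies 19 mm behind it; z points along the fingers, y is the line along which they close (so a half turn about z gives the same grasp; the last joint's range is limited). The gripper opens to 87 mm and grips with 3 to 60 N. Pads are 19 mm wide; open, the fingers measure 117 mm over their backs; the gripper's body (75 mm by 190 mm) begins 51 mm behind the grasp point.
Start: joints at [0.014, 0.321, -0.07, 1.45, 0.023, 1.371, -0.057], TCP at [0.65, -0, 0.223] pointing down, gripper open.
Joint ranges: [-2.86, 2.86], [-0.3, 2.09], [-1.38, 1.24], [0.06, 2.45], [-1.56, 4.7], [0.09, 2.05], [-2.69, 2.69]. Speed limits (rad/s): [2.57, 2.57, 3.14, 3.14, 3.14, 3.14, 3.14].

## Interface

Orientations are given as a rotation vector (axis times angle).
In Python, from bench import ctrl gives the robot as it stands. The module is installed in compiled form; this text tells all that it offers.
- The arm moves only by the shell command python3 -m handwheel 'ROWS' [FORCE]. ROWS is JSON, a list of rows, each a list of 7 numbers: the finger opening in m, from 0 to 0.087, then the shift along the tool's x, y, z in m, then the turn, a rotation vector about the tool's x, y, z in degrees. A call has 1 to 12 rows; each row shifts and turns the commanded pose from where the row before left it, along the tool's axes as they then stand; what a row does not reach is not made up. A row lasts 1/8 s, in which the tool goes at most 62.5 mm and 10.7 degrees, less where a joint would pass 70% of its speed; a pose out of reach is approached as far as the arm can. A call is refused whole if a number of a shift passes 0.0625 or a number of a turn 10.7, either way. A call with a gripper value outside its range is refused whole. The fingers move at their own pace and stop on an object; FORCE is the grip in N (left out, the last holds). Time passes only in rows, so rows that do not move let the fingers close. It gives the time, the measured TCP pose, the force, the opening and the grip force at its end, in the units of the state.
- ctrl.get_state(): the state, without advancing time (a new reading comes with each control period).
- ctrl.get_image(name): name is "scene" or "side" or "wrist"; returns (picture, depth): 420x560x3 uint8, blue, green, red; 420x560 float32, m along the optical axis (not along the pixel's ray), 0 where there is no reading.
- ctrl.camera_info(name): a dict with "intrinsics" (3x3 intrinsics, pixels), "R" (3x3) and "t" (3): a world point X has camera coordinates R X + t. Camera axes: x right, y down, z forward; pixel columns grow to the right and rows downward; lengths in m; the calibration is good to about 2 mm. A picture is of the moment at which its call begins: read the wrist's pose just before it. camera_info takes no time and is no camera call; for the wrist camera it gives the pose at the moment of the call.
- ctrl.close_job(): hands the job in; it is judged then, once.
The state is a dict: "time": time; "joint_positions": joint angles; "qd": joint speeds; "joint_torque": joint torques, N m; "position": TCP position; "tool_rot": TCP orientation; "ft_force": force on the tool from outside, world axes, zero at the start; "torque": the same for the moment, N m; "grip_width": opening from 0.0 (shut) to 1.0 (fully open); "grip_force": force on a finger pad.
Only numpy, scipy, OpenCV 4.12 (cv2) and the standard library are available. Lean on these libraries where they do the work, as an engineer would, in place of code of your own. Each camera call takes 0.05 s, during which the arm holds its last target. There are 200 camera calls.

## Working session

There is one attempt and no reset: what is moved stays moved. The work goes in short steps, Python scripts to look and compute and a shell command to move; the robot and the scene stay as the last step left them, time stands still between calls to the robot, and variables do not carry over. Pictures are saved under pics/ and viewed, at most 14 in all, crops included, and the job is handed in when it is done.

```bash
mkdir -p pics; ls; python3 - <<'E'
from bench import ctrl
import cv2,numpy as np
for n in ["scene","side"]:
    im,d=ctrl.get_image(n); cv2.imwrite(f"pics/{n}0.png",im); np.savez(f"pics/{n}0.npz",im=im,d=d,**{k:np.array(v) for k,v in ctrl.camera_info(n).items()})
    print(n,ctrl.camera_info(n))
s=ctrl.get_state();print({k:np.round(v,3) for k,v in s.items()})
E
```

```text
pics
scene {'intrinsics': array([[430.11106949,   0.        , 282.7065274 ],
       [  0.        , 430.11106949, 209.82903174],
       [  0.        ,   0.        ,   1.        ]]), 'R': array([[-0.6297638 , -0.7763822 ,  0.02506464],
       [-0.40819859,  0.30331357, -0.86103123],
       [ 0.66088688, -0.55247765, -0.50793403]]), 't': array([0.38495405, 0.26762365, 0.6909131 ])}
side {'intrinsics': array([[448.35018819,   0.        , 279.56596358],
       [  0.        , 448.35018819, 208.31022278],
       [  0.        ,   0.        ,   1.        ]]), 'R': array([[-0.45813747, -0.8888174 ,  0.01066285],
       [-0.55176931,  0.27496156, -0.78736698],
       [ 0.6968936 , -0.36660575, -0.61639236]]), 't': array([0.28762533, 0.38744968, 0.71808748])}
{'time': np.float64(0.1), 'joint_positions': array([ 0.014,  0.322, -0.07 ,  1.452,  0.023,  1.371, -0.057]), 'qd': array([ 0.   , -0.001, -0.   , -0.001,  0.002, -0.   , -0.   ]), 'joint_torque': array([ 0.0000e+00, -4.9257e+01, -4.0600e-01, -3.1340e+01, -6.4000e-02,
        4.0000e-02,  0.0000e+00]), 'position': array([ 0.649, -0.   ,  0.222]), 'tool_rot': array([-2.221e+00, -2.221e+00,  2.000e-03]), 'ft_force': array([-0.002, -0.945, -0.413]), 'torque': array([-0.012,  0.012, -0.006]), 'grip_force': np.float64(0.0), 'grip_width': np.float64(1.0)}
```

View pics/scene0.png

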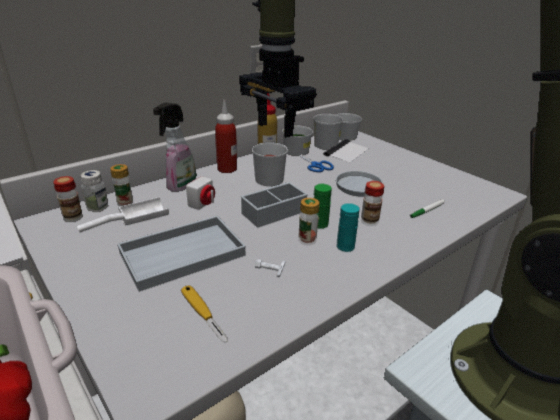

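View pics/side0.png

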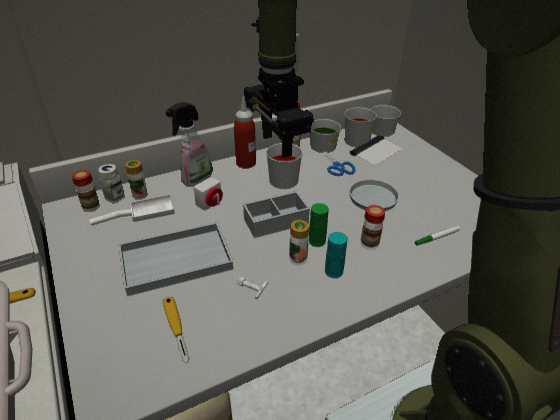

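The scene view shows the peeler at (203,312), wing bolt (270,267), tray (182,250), rack (275,204), and jar_b (309,220). Jar_a is at (373,202), the marker at (428,208) and the dish at (360,183). The green and turquoise jars at (322,205) and (347,228) are decoys. The side view agrees. Next I'll build an orthographic map from depth.

```bash
cat > h.py <<'E'
import numpy as np,cv2
def cloud(f):
    z=np.load(f); K,R,t,d=z['intrinsics'],z['R'],z['t'],z['d']
    v,u=np.mgrid[:420,:560]; P=np.stack([(u-K[0,2])/K[0,0]*d,(v-K[1,2])/K[1,1]*d,d],-1)
    W=(P-t)@R; W[d<=0]=np.nan
    return z['im'],W
E
python3 - <<'E'
from h import *
S=0.0015;X1,Y1=1.05,0.6; 
img=np.zeros((500,740,3),np.uint8);H=np.full((500,740),-1.)
for n in ['scene','side']:
    im,W=cloud(f'pics/{n}0.npz'); m=np.isfinite(W[...,0])&(W[...,2]<0.16)&(W[...,2]>-0.03)
    p=W[m];c=im[m]; o=np.argsort(p[:,2]);p=p[o];c=c[o]
    t=p[(abs(p[:,2])<0.015)&(abs(p[:,1])<.4)&(p[:,0]>.45)&(p[:,0]<.9)];A=np.c_[t,np.ones(len(t))]
    print(n,np.median(t[:,2]))
    r=((X1-p[:,0])/S).astype(int);q=((Y1-p[:,1])/S).astype(int)
    k=(r>=0)&(r<499)&(q>=0)&(q<739)
    for dr in(0,1):
      for dq in (0,1):
        for a,b,h,cc in zip(r[k]+dr,q[k]+dq,p[k,2],c[k]):
            if h>H[a,b]+0.002: H[a,b]=h;img[a,b]=cc
for x in np.arange(.4,1.05,.1): 
    y=int((X1-x)/S);cv2.line(img,(0,y),(740,y),(255,0,255),1);cv2.putText(img,f'{x:.1f}',(0,y),0,.4,(0,255,255),1)
for yy in np.arange(-.5,.6,.1):
    x=int((Y1-yy)/S);cv2.line(img,(x,0),(x,500),(255,0,255),1);cv2.putText(img,f'{yy:.1f}',(x,10),0,.4,(0,255,255),1)
cv2.imwrite('pics/top0.png',cv2.convertScaleAbs(img,alpha=1.3))
E
```

```text
scene -0.00014355594345367203
side -0.0005460944332231257
```

View pics/top0.png

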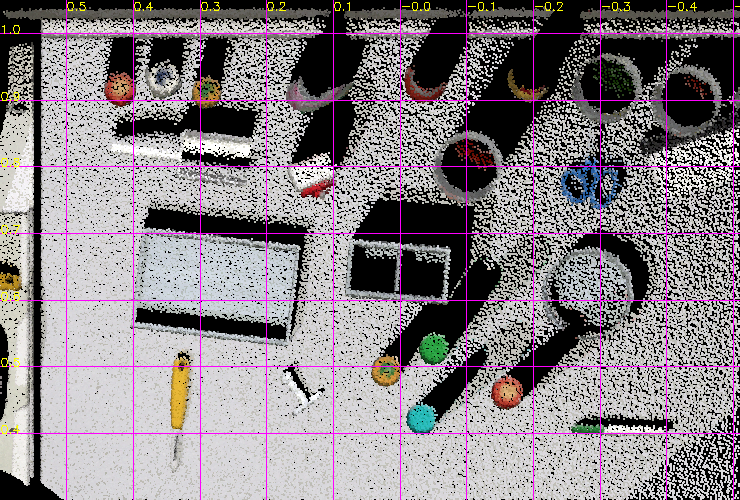

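The top map (100 mm grid, 1.5 mm/px) shows every object clearly: jar_b at (386,371), jar_a (507,393), marker (620,428), bolt (302,388), peeler (180,400), rack (398,270), tray (217,285) and dish (590,287). Next I'll fit precise poses.

```bash
cat >> h.py <<'E'
def pts(x0,x1,y0,y1,z0,z1,tag='0',cams=('scene','side')):
    P=[];C=[]
    for n in cams:
        im,W=cloud(f'pics/{n}{tag}.npz')
        with np.errstate(invalid='ignore'): m=(W[...,0]>x0)&(W[...,0]<x1)&(W[...,1]>y0)&(W[...,1]<y1)&(W[...,2]>z0)&(W[...,2]<z1)
        P.append(W[m]);C.append(im[m])
    return np.concatenate(P),np.concatenate(C)
def rect(p):
    (c,s,a)=cv2.minAreaRect((p[:,:2]*1000).astype(np.float32)); return np.round(c,1),np.round(s,1),round(a,1)
E
python3 - <<'E'
from h import *
for cams in (('scene',),('side',)):
    print(cams)
    for n,b in dict(jar_a=(.42,.51,-.2,-.12),jar_b=(.46,.53,-.02,.06),green=(.5,.56,-.085,-.02),turq=(.39,.45,-.065,.0)).items():
        p,_=pts(*b,.07,.16,cams=cams); top=np.percentile(p[:,2],98)
        t=p[p[:,2]>top-.006]; c,r=cv2.minEnclosingCircle((t[:,:2]*1000).astype(np.float32)); print(n,np.round(c,1),round(r,1),'top',round(top,4))
    for n,b in dict(rack=(.59,.70,-.09,.1,.045,.07),tray=(.51,.72,.13,.42,.02,.04),dish=(.53,.70,-.37,-.2,.016,.035),bolt=(.41,.53,.10,.19,.005,.03),peel=(.32,.53,.29,.37,.004,.03),handle=(.32,.53,.29,.37,.01,.03),marker=(.38,.44,-.43,-.23,.006,.03),timer=(.74,.82,.08,.2,.01,.08),cup=(.73,.86,-.16,-.04,.085,.11)).items():
        p,c=pts(*b,cams=cams); print(n,len(p),*rect(p),'z98',round(np.percentile(p[:,2],98),4), 'mean',np.round(p.mean(0)[:2]*1000,1))
E
```

```text
('scene',)
jar_a [ 464.3 -160. ] 23.5 top 0.1065
jar_b [497.5  20.6] 22.7 top 0.106
green [530.1 -51.3] 21.0 top 0.1056
turq [424.9 -33.3] 21.5 top 0.1062
rack 446 [644.4   3.6] [153.   83.8] 85.6 z98 0.0535 mean [642.6   6.3]
tray 970 [621.6 276.7] [237.9 151.8] 83.2 z98 0.0288 mean [615.4 282.9]
dish 164 [ 619.3 -280.3] [119.7 135.4] 4.4 z98 0.0224 mean [ 623.9 -281.4]
bolt 192 [467.6 155.6] [59.3 50. ] 36.7 z98 0.0164 mean [463.5 155.6]
peel 690 [430.  334.9] [ 24.7 170.6] 84.6 z98 0.0161 mean [434.8 334.6]
handle 414 [432.  332.8] [ 23.8 162.5] 86.8 z98 0.0166 mean [452.7 333. ]
marker 174 [ 406.6 -327.1] [138.5  13. ] 88.3 z98 0.0156 mean [ 405.8 -321.6]
timer 695 [784.9 127.9] [60.8 70.8] 17.7 z98 0.0662 mean [778.9 139.1]
cup 325 [ 800.9 -101.2] [101.9 104.3] 66.1 z98 0.0993 mean [ 802.2 -102.4]
('side',)
jar_a [ 462.8 -160.4] 23.3 top 0.1074
jar_b [493.7  21.1] 21.5 top 0.1065
green [527.9 -51.7] 22.9 top 0.1064
turq [421.4 -32.5] 21.3 top 0.1067
rack 445 [642.    3.6] [152.  85.] 85.8 z98 0.0537 mean [640.3   4.5]
tray 797 [620.3 277.2] [238.  152.4] 83.2 z98 0.0286 mean [613.1 281.9]
dish 186 [ 609.6 -281.4] [134.9 133. ] 64.2 z98 0.0229 mean [ 618.3 -288.5]
bolt 195 [465.5 155.5] [58.8 52.1] 37.4 z98 0.017 mean [461. 155.]
peel 637 [427.9 335.4] [ 25.2 169.1] 84.7 z98 0.0163 mean [434.2 333.7]
handle 390 [426.5 333.1] [ 22.8 166.7] 86.9 z98 0.0166 mean [451.7 332.5]
marker 251 [ 404.8 -325.2] [135.8  16.1] 88.5 z98 0.0167 mean [ 403.6 -323.3]
timer 676 [782.7 127.8] [65.1 67.4] 25.0 z98 0.0661 mean [777.7 135.9]
cup 273 [796.8 -99. ] [102.3 101.5] 49.9 z98 0.0999 mean [795.2 -96.1]
```

```bash
cat > t.py <<'E'
import sys
from h import *
from bench import ctrl
from scipy.spatial.transform import Rotation as Rn
s=ctrl.get_state();R=Rn.from_rotvec(s['tool_rot']).as_matrix()
# yaw = direction of tool y (finger line) from world x, deg
print('pos',np.round(s['position'],4),'yaw',round(np.degrees(np.arctan2(R[1,1],R[0,1])),2),'tilt',round(np.degrees(np.arccos(-R[2,2])),2),'F',np.round(s['ft_force'],1),'grip',round(87*s['grip_width'],1),round(float(s['grip_force']),1),'t',s['time'],'j7',round(s['joint_positions'][6],2))
if len(sys.argv)>3:
    x,y,z=map(float,sys.argv[1:4]); d=R.T@(np.array([x,y,z])-s['position']); print('tool delta',np.round(d,4))
E
python3 -m handwheel '[[0.087,0.0042,-0.031,0.016,0,0,0],[0.087,0.0042,-0.031,0.016,0,0,0],[0.087,0.0042,-0.031,0.016,0,0,0],[0.087,0.0042,-0.031,0.016,0,0,0],[0.087,0.0042,-0.031,0.016,0,0,0],[0.087,0,0,0,0,0,0]]' 25; python3 t.py 0.4955 0.021 0.061
```

```text
time: 0.85
position: [0.4919, 0.0211, 0.1408]
tool_rot: [-2.219, -2.221, 0.005]
ft_force: [0.5, -0.7, -0.1]
grip_width: 1.0
grip_force: 0.0
pos [0.4919 0.0211 0.1408] yaw 0.05 tilt 0.24 F [ 0.5 -0.7 -0.1] grip 87.0 0.0 t 0.85 j7 -0.1
tool delta [-0.0001  0.004   0.0798]
```

```bash
python3 -m handwheel '[[0.087,0,0.003,0.02,0,0,0],[0.087,0,0,0.02,0,0,0],[0.087,0,0,0.02,0,0,0],[0.087,0,0,0.02,0,0,0],[0.087,0,0,0,0,0,0],[0.02,0,0,0,0,0,0],[0.02,0,0,0,0,0,0],[0.02,0,0,0,0,0,0],[0.02,0,0,0,0,0,0],[0.02,0,0,0,0,0,0],[0.02,0,0,0,0,0,0]]' 25; python3 t.py
```

```text
time: 2.22
position: [0.4979, 0.021, 0.0626]
tool_rot: [-2.221, -2.221, 0.0]
ft_force: [-0.9, -0.0, 0.9]
grip_width: 0.458
grip_force: 24.9
pos [0.4979 0.021  0.0626] yaw 0.0 tilt 0.0 F [-0.9 -0.   0.9] grip 39.9 24.9 t 2.225 j7 -0.11
```

```bash
python3 -m handwheel '[[0.02,0,0,-0.015,0,0,0],[0.02,0,0,-0.03,0,0,0],[0.02,0,0,-0.035,0,0,0],[0.02,0.004,0.03,0,0,0,0],[0.02,0.005,0.04,0,0,0,0],[0.02,0.005,0.04,0,0,0,0],[0.02,0.005,0.03,0,0,0,0],[0.02,0,0.007,0,0,0,0],[0.02,0,0,0,0,0,0]]'; python3 t.py 0.6457 0.040 0.0666; python3 - <<'E'
from bench import ctrl
import cv2,numpy as np
from h import *
im,d=ctrl.get_image('scene'); np.savez('pics/scene1.npz',im=im,d=d,**ctrl.camera_info('scene'));cv2.imwrite('pics/s1.png',cv2.resize(im[120:270,200:400],None,fx=3,fy=3))
E
```

```text
time: 3.35
position: [0.6445, 0.0397, 0.1426]
tool_rot: [-2.221, -2.221, 0.001]
ft_force: [0.2, 0.1, -1.5]
grip_width: 0.464
grip_force: 24.9
pos [0.6445 0.0397 0.1426] yaw -0.01 tilt 0.06 F [ 0.2  0.1 -1.5] grip 40.4 24.9 t 3.35 j7 -0.13
tool delta [0.0003 0.0013 0.076 ]
```

View pics/s1.png

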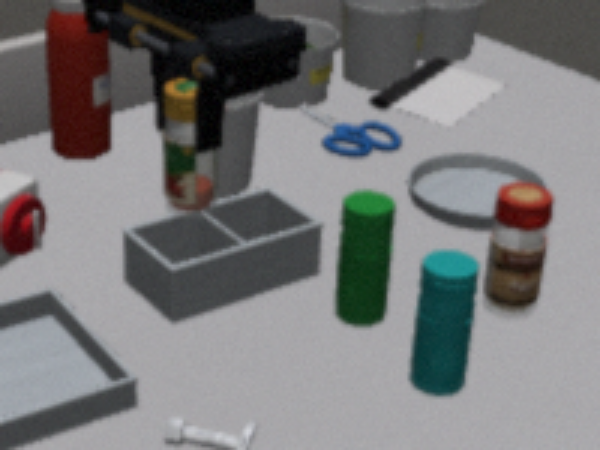

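The jar is held upright over the left bay (crop (188,145)). I'll lower it now.

```bash
python3 -m handwheel '[[0.02,0,0.001,0.02,0,0,0],[0.02,0,0,0.02,0,0,0],[0.02,0,0,0.02,0,0,0],[0.02,0,0,0.008,0,0,0],[0.02,0,0,0.004,0,0,0],[0.02,0,0,0.003,0,0,0],[0.02,0,0,0,0,0,0]]'; python3 t.py 0.6457 0.040 0.0666
```

```text
time: 4.28
position: [0.6463, 0.04, 0.0679]
tool_rot: [2.221, 2.221, 0.001]
ft_force: [-0.3, -0.3, -1.4]
grip_width: 0.466
grip_force: 24.9
pos [0.6463 0.04   0.0679] yaw 0.0 tilt 0.04 F [-0.3 -0.3 -1.4] grip 40.6 24.9 t 4.275 j7 -0.13
tool delta [-0.     -0.0006  0.0013]
```

```bash
python3 -m handwheel '[[0.02,0,0,0.001,0,0,0],[0.055,0,0,0,0,0,0],[0.07,0,0,0,0,0,0],[0.087,0,0,0,0,0,0],[0.087,0,0,0,0,0,0],[0.087,0,0,-0.02,0,0,0],[0.087,0,0,-0.03,0,0,0],[0.087,0,0,-0.03,0,0,0],[0.087,0,0,-0.02,0,0,0],[0.087,0,0,0,0,0,0]]'; python3 t.py 0.4635 -0.160 0.061
```

```text
time: 5.52
position: [0.6474, 0.0401, 0.1692]
tool_rot: [2.219, 2.219, 0.005]
ft_force: [-0.2, 0.5, -1.3]
grip_width: 0.998
grip_force: 0.0
pos [0.6474 0.0401 0.1692] yaw -0.0 tilt 0.26 F [-0.2  0.5 -1.3] grip 86.9 0.0 t 5.525 j7 -0.13
tool delta [-0.2001 -0.1844  0.1073]
```

```bash
python3 -m handwheel '[[0.087,-0.04,-0.037,0,0,0,0],[0.087,-0.04,-0.037,0,0,0,0],[0.087,-0.04,-0.037,0,0,0,0],[0.087,-0.04,-0.037,0,0,0,0],[0.087,-0.04,-0.036,0.01,0,0,0],[0.087,0,0,0.02,0,0,0],[0.087,0,0,0,0,0,0]]'; python3 t.py 0.4645 -0.160 0.061
python3 - <<'E'
from h import *
from bench import ctrl
for n in ['scene','side']:
    im,d=ctrl.get_image(n); np.savez(f'pics/{n}2.npz',im=im,d=d,**ctrl.camera_info(n))
p,_=pts(.6,.69,0,.08,.09,.14,'2');print(np.percentile(p[:,2],98),cv2.minEnclosingCircle((p[p[:,2]>.1,:2]*1000).astype(np.float32)))
E
```

```text
time: 6.4
position: [0.4599, -0.1598, 0.1344]
tool_rot: [-2.22, -2.217, 0.003]
ft_force: [0.4, 1.1, -0.4]
grip_width: 0.999
grip_force: 0.0
pos [ 0.4599 -0.1598  0.1344] yaw -0.06 tilt 0.26 F [ 0.4  1.1 -0.4] grip 86.9 0.0 t 6.4 j7 0.28
tool delta [-0.0003  0.0049  0.0734]
0.1103327184887179 ((644.4776000976562, 41.26071548461914), 23.82744598388672)
```

```bash
python3 -m handwheel '[[0.087,0,0.003,0.02,0,0,0],[0.087,0,0,0.02,0,0,0],[0.087,0,0,0.02,0,0,0],[0.087,0,0,0.012,0,0,0],[0.087,0,0,0,0,0,0],[0.02,0,0,0,0,0,0],[0.02,0,0,0,0,0,0],[0.02,0,0,0,0,0,0],[0.02,0,0,0,0,0,0],[0.02,0,0,0,0,0,0]]' 25; python3 t.py
```

```text
time: 7.75
position: [0.465, -0.16, 0.0647]
tool_rot: [2.221, 2.221, 0.0]
ft_force: [-0.3, -0.3, 0.8]
grip_width: 0.518
grip_force: 0.4
pos [ 0.465  -0.16    0.0647] yaw -0.0 tilt 0.01 F [-0.3 -0.3  0.8] grip 45.1 0.4 t 7.75 j7 0.28
```

```bash
python3 -m handwheel '[[0.02,0,0,0,0,0,0],[0.02,0,0,0,0,0,0],[0.02,0,0,-0.015,0,0,0],[0.02,0,0,-0.03,0,0,0],[0.02,0,0,-0.03,0,0,0],[0.02,0,0.035,-0.02,0,0,0],[0.02,0.02,0.04,0,0,0,0],[0.02,0.035,0.04,0,0,0,0],[0.02,0.035,0.035,0,0,0,0],[0.02,0.037,0.025,0,0,0,0],[0.02,0,0,0,0,0,0]]'; python3 t.py 0.6405 -0.033 0.0687
```

```text
time: 9.12
position: [0.6414, -0.0271, 0.1597]
tool_rot: [-2.212, -2.228, -0.004]
ft_force: [0.2, 0.2, -1.2]
grip_width: 0.501
grip_force: 25.2
pos [ 0.6414 -0.0271  0.1597] yaw 0.42 tilt 0.18 F [ 0.2  0.2 -1.2] grip 43.5 25.2 t 9.125 j7 -0.0
tool delta [-0.0062 -0.001   0.091 ]
```

```bash
python3 -m handwheel '[[0.02,-0.003,0,0.02,0,0,0],[0.02,0,0,0.02,0,0,0],[0.02,0,0,0,0,0,0]]'; python3 t.py 0.6405 -0.033 0.0687
```

```text
time: 9.5
position: [0.6373, -0.0374, 0.1163]
tool_rot: [-2.221, -2.216, 0.007]
ft_force: [-0.3, -0.5, -1.5]
grip_width: 0.501
grip_force: 25.2
pos [ 0.6373 -0.0374  0.1163] yaw -0.12 tilt 0.34 F [-0.3 -0.5 -1.5] grip 43.6 25.2 t 9.5 j7 -0.0
tool delta [0.0045 0.0035 0.0476]
```

```bash
python3 -m handwheel '[[0.02,0.003,0.001,0,0,0,0],[0.02,0,0,0.02,0,0,0],[0.02,0,0,0.016,0,0,0],[0.02,0,0,0.006,0,0,0],[0.02,0,0,0.003,0,0,0],[0.02,0,0,0,0,0,0]]'; python3 t.py 0.6405 -0.033 0.0687
```

```text
time: 10.25
position: [0.6412, -0.0331, 0.0747]
tool_rot: [2.221, 2.221, 0.0]
ft_force: [-0.4, 0.3, -2.2]
grip_width: 0.504
grip_force: 25.2
pos [ 0.6412 -0.0331  0.0747] yaw -0.0 tilt 0.02 F [-0.4  0.3 -2.2] grip 43.8 25.2 t 10.25 j7 -0.01
tool delta [ 0.0001 -0.0007  0.006 ]
```

```bash
python3 -m handwheel '[[0.02,0,0,0.004,0,0,0],[0.02,0,0,0.0015,0,0,0],[0.02,0,0,0,0,0,0],[0.055,0,0,0,0,0,0],[0.07,0,0,0,0,0,0],[0.087,0,0,0,0,0,0],[0.087,0,0,0,0,0,0],[0.087,0,0,-0.02,0,0,0],[0.087,0,0,-0.03,0,0,0],[0.087,0,0,-0.03,0,0,0],[0.087,0,0,-0.02,0,0,0],[0.087,0,0,0,0,0,0]]'; python3 t.py 0.468 0.1575 0.1
```

```text
time: 11.75
position: [0.6424, -0.0331, 0.1717]
tool_rot: [2.219, 2.219, 0.005]
ft_force: [0.1, -0.7, -0.6]
grip_width: 0.997
grip_force: 0.0
pos [ 0.6424 -0.0331  0.1717] yaw -0.0 tilt 0.26 F [ 0.1 -0.7 -0.6] grip 86.8 0.0 t 11.75 j7 -0.0
tool delta [ 0.1906 -0.1747  0.0709]
```

```bash
python3 -m handwheel '[[0.087,0.038,-0.034,0,0,0,0],[0.087,0.038,-0.034,0,0,0,0],[0.087,0.038,-0.034,0.02,0,0,0],[0.087,0.038,-0.034,0.02,0,0,0],[0.087,0.037,-0.036,0.02,0,0,0],[0.087,0,0,0.01,0,0,10.6],[0.087,0,0,0,0,0,10.6],[0.087,0,0,0,0,0,10.6],[0.087,0,0,0,0,0,10.6],[0.087,0,0,0,0,0,10.6],[0.087,0,0,0,0,0,0]]'; python3 t.py 0.4665 0.1555 0.004; python3 - <<'E'
from h import *
from bench import ctrl
inf=ctrl.camera_info('wrist'); im,d=ctrl.get_image('wrist'); cv2.imwrite('pics/w3.png',im); np.savez('pics/wrist3.npz',im=im,d=d,**inf)
for n in ['scene','side']:
    im,d=ctrl.get_image(n); np.savez(f'pics/{n}3.npz',im=im,d=d,**ctrl.camera_info(n))
p,_=pts(.6,.69,-.075,-.0,.09,.14,'3');print(np.percentile(p[:,2],98),cv2.minEnclosingCircle((p[p[:,2]>.1,:2]*1000).astype(np.float32)))
p,_=pts(.41,.53,.1,.21,.006,.03,'3',('wrist',)); print(len(p)); len(p) and print(rect(p))
E
```

```text
time: 13.12
position: [0.4682, 0.1557, 0.098]
tool_rot: [2.978, 1.0, -0.003]
ft_force: [-1.1, -0.7, -0.3]
grip_width: 1.0
grip_force: 0.0
pos [0.4682 0.1557 0.098 ] yaw -52.88 tilt 0.11 F [-1.1 -0.7 -0.3] grip 87.0 0.0 t 13.125 j7 -1.31
tool delta [-0.0013 -0.0008  0.094 ]
0.11105118184371658 ((638.6184692382812, -33.62234878540039), 23.84288215637207)
2086
(array([468.5, 155.7]), array([59.2, 49.3]), 37.1)
```

View pics/w3.png

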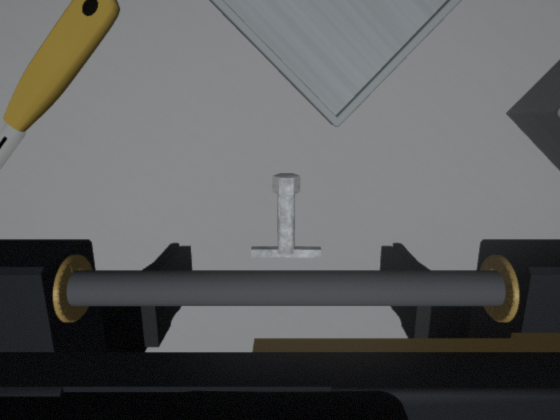

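The wrist view shows the bolt shank vertical at (287,215), head up at (287,183), wing down at (287,252), centred between the fingers. The wrist depth confirms the pose, so I'll descend.

```bash
python3 -m handwheel '[[0.06,0,0,0.025,0,0,0],[0.06,0,0,0.025,0,0,0],[0.06,0,0,0.02,0,0,0],[0.06,0,0,0.014,0,0,0],[0.06,0,0,0.008,0,0,0],[0.06,0,0,0,0,0,0]]' 25; python3 t.py 0.468 0.1555 0.004
```

```text
time: 14.02
position: [0.4688, 0.1559, 0.0068]
tool_rot: [2.979, 0.998, -0.001]
ft_force: [-0.0, 0.4, 0.4]
grip_width: 0.687
grip_force: 0.0
pos [0.4688 0.1559 0.0068] yaw -52.97 tilt 0.03 F [-0.   0.4  0.4] grip 59.8 0.0 t 14.025 j7 -1.34
tool delta [-0.0009 -0.0002  0.0028]
```

```bash
python3 -m handwheel '[[0.06,0,0,0.003,0,0,0],[0,0,0,0,0,0,0],[0,0,0,0,0,0,0],[0,0,0,0,0,0,0],[0,0,0,0,0,0,0],[0,0,0,0,0,0,0],[0,0,0,0,0,0,0],[0,0,0,-0.015,0,0,0],[0,0,0,-0.03,0,0,0],[0,0,0,-0.04,0,0,0],[0,0,0,-0.04,0,0,0],[0,0,0,0,0,0,0]]' 25; python3 t.py 0.614 -0.282 0.15
```

```text
time: 15.52
position: [0.4717, 0.157, 0.1336]
tool_rot: [2.979, 0.997, 0.013]
ft_force: [0.1, 0.5, -0.7]
grip_width: 0.123
grip_force: 25.0
pos [0.4717 0.157  0.1336] yaw -53.0 tilt 0.48 F [ 0.1  0.5 -0.7] grip 10.7 25.0 t 15.525 j7 -1.31
tool delta [-0.1504  0.4363 -0.0164]
```

```bash
python3 -m handwheel '[[0,0,0,-0.025,0,0,0],[0,-0.015,0.042,0,0,0,0],[0,-0.015,0.044,0,0,0,0],[0,-0.015,0.044,0,0,0,0],[0,-0.015,0.044,0,0,0,0],[0,-0.015,0.044,0,0,0,0],[0,-0.015,0.044,0,0,0,0],[0,-0.015,0.044,0,0,0,0],[0,-0.015,0.044,0,0,0,0],[0,-0.015,0.044,0,0,0,0],[0,-0.015,0.042,0.02,0,0,0],[0,0,0,0,0,0,0]]'; python3 t.py 0.614 -0.282 0.01; python3 - <<'E'
from h import *
from bench import ctrl
inf=ctrl.camera_info('wrist'); im,d=ctrl.get_image('wrist'); cv2.imwrite('pics/w4.png',im); np.savez('pics/wrist4.npz',im=im,d=d,**inf)
p,_=pts(.5,.72,-.38,-.18,.017,.03,'4',('wrist',)); print(len(p)); len(p) and print(cv2.minEnclosingCircle((p[:,:2]*1000).astype(np.float32)))
E
```

```text
time: 17.02
position: [0.6088, -0.287, 0.1306]
tool_rot: [-2.981, -0.987, 0.009]
ft_force: [-1.1, 0.9, -0.3]
grip_width: 0.124
grip_force: 25.0
pos [ 0.6088 -0.287   0.1306] yaw -53.36 tilt 0.34 F [-1.1  0.9 -0.3] grip 10.8 25.0 t 17.025 j7 -0.48
tool delta [ 0.0078 -0.0006  0.1206]
2277
((612.051025390625, -281.0996398925781), 67.69967651367188)
```

View pics/w4.png

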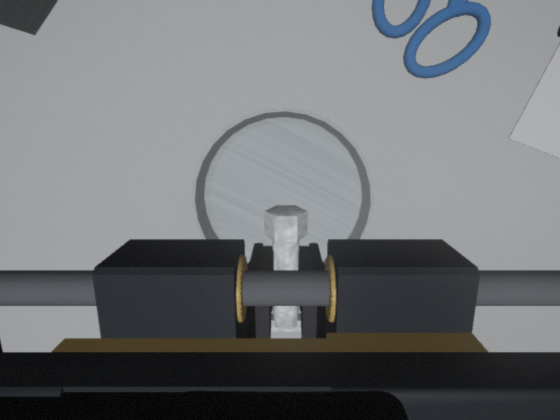

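The bolt is held at (286,250), and the dish centre comes out at (612,-281) mm. I'll lower it and release.

```bash
python3 -m handwheel '[[0,0.004,0,0.03,0,0,0],[0,0.002,0,0.03,0,0,0],[0,0,0,0.03,0,0,0],[0,0,0,0.018,0,0,0],[0,0,0,0.006,0,0,0],[0,0,0,0,0,0,0]]'; python3 t.py 0.613 -0.281 0.010
```

```text
time: 17.82
position: [0.6168, -0.2787, 0.0206]
tool_rot: [2.979, 0.997, 0.001]
ft_force: [-0.2, -0.3, -0.5]
grip_width: 0.123
grip_force: 25.0
pos [ 0.6168 -0.2787  0.0206] yaw -52.98 tilt 0.04 F [-0.2 -0.3 -0.5] grip 10.7 25.0 t 17.825 j7 -0.48
tool delta [-0.0044 -0.0005  0.0106]
```

```bash
python3 -m handwheel '[[0,-0.004,0,0.006,0,0,0],[0,0,0,0.003,0,0,0],[0,0,0,0,0,0,0],[0.03,0,0,0,0,0,0],[0.035,0,0,0,0,0,0],[0.035,0,0,0,0,0,0],[0.035,0,0,-0.02,0,0,0],[0.035,0,0,-0.04,0,0,0],[0.06,0,0,-0.04,0,0,0],[0.06,0,0,0,0,0,0]]'; python3 t.py 0.4057 -0.326 0.09; python3 - <<'E'
from h import *
from bench import ctrl
inf=ctrl.camera_info('wrist'); im,d=ctrl.get_image('wrist'); np.savez('pics/wrist5.npz',im=im,d=d,**inf)
p,_=pts(.565,.66,-.33,-.23,.008,.03,'5',('wrist',)); print(len(p)); len(p) and print(rect(p),p[:,2].max())
E
```

```text
time: 19.08
position: [0.6163, -0.2828, 0.1175]
tool_rot: [2.973, 0.995, 0.012]
ft_force: [-0.0, -0.0, -1.6]
grip_width: 0.547
grip_force: 0.0
pos [ 0.6163 -0.2828  0.1175] yaw -53.01 tilt 0.58 F [-0.  -0.  -1.6] grip 47.6 0.0 t 19.075 j7 -0.48
tool delta [-0.1944 -0.0925  0.0257]
2523
(array([ 612.5, -280. ]), array([ 94.9, 100. ]), 0.1) 0.024325346264487
```

```bash
python3 -m handwheel '[[0.06,-0.039,-0.0185,0,0,0,0],[0.06,-0.039,-0.0185,0,0,0,0],[0.06,-0.039,-0.0185,0,0,0,0],[0.06,-0.039,-0.0185,0,0,0,0],[0.06,-0.039,-0.0185,0,0,0,0],[0.06,0,0,0.01,0,0,-10.3],[0.06,0,0,0.01,0,0,-10.3],[0.06,0,0,0,0,0,-10.3],[0.06,0,0,0,0,0,-10.3],[0.06,0,0,0,0,0,-10.3],[0.06,0,0,0,0,0,0]]'; python3 t.py 0.4057 -0.326 0.004; python3 - <<'E'
from h import *
from bench import ctrl
inf=ctrl.camera_info('wrist'); im,d=ctrl.get_image('wrist'); cv2.imwrite('pics/w6.png',im); np.savez('pics/wrist6.npz',im=im,d=d,**inf)
p,_=pts(.37,.44,-.43,-.22,.006,.02,'6',('wrist',)); print(len(p)); len(p) and print(rect(p))
for n in ['scene','side']:
    im,d=ctrl.get_image(n); np.savez(f'pics/{n}6.npz',im=im,d=d,**ctrl.camera_info(n)); cv2.imwrite(f'pics/{n}6.png',im)
E
```

```text
time: 20.5
position: [0.4012, -0.3243, 0.0905]
tool_rot: [-2.251, -2.189, 0.0]
ft_force: [-0.5, -0.9, -1.0]
grip_width: 0.688
grip_force: 0.0
pos [ 0.4012 -0.3243  0.0905] yaw -1.61 tilt 0.08 F [-0.5 -0.9 -1. ] grip 59.9 0.0 t 20.5 j7 0.63
tool delta [-0.0016  0.0046  0.0864]
3467
(array([ 409.6, -327.8]), array([134.6,  15.9]), 88.6)
```

View pics/w6.png

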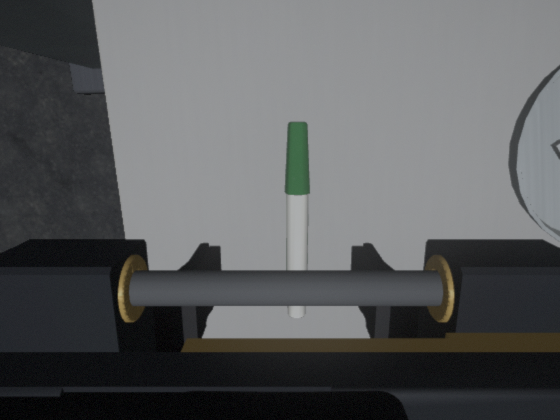

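View pics/scene6.png

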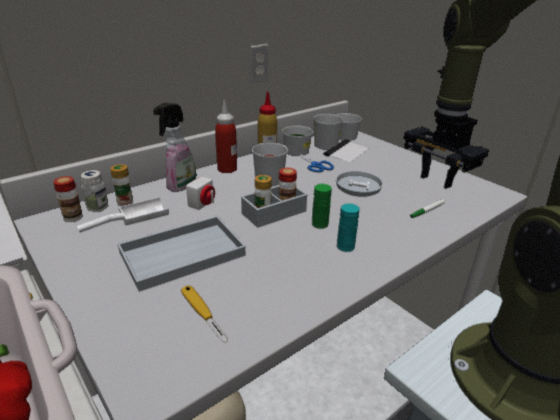

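Wrist view: the marker runs along columns ~297, rows 122–318, with its cap up, parallel to the fingers' pads. Scene view: both jars stand in the rack (263,190) and (288,184), and the bolt is in the dish (360,184).

```bash
python3 -m handwheel '[[0.06,-0.003,0.004,0.025,0,0,0],[0.06,0,0,0.025,0,0,0],[0.06,0,0,0.02,0,0,0],[0.06,0,0,0.012,0,0,0],[0.06,0,0,0.003,0,0,0],[0.06,0,0,0,0,0,0]]' 15; python3 t.py 0.4085 -0.327 0.004
```

```text
time: 21.4
position: [0.4061, -0.3281, 0.0065]
tool_rot: [2.25, 2.191, 0.0]
ft_force: [-0.4, -0.8, -0.4]
grip_width: 0.684
grip_force: 0.0
pos [ 0.4061 -0.3281  0.0065] yaw -1.52 tilt 0.04 F [-0.4 -0.8 -0.4] grip 59.5 0.0 t 21.4 j7 0.65
tool delta [0.0012 0.0024 0.0025]
```

```bash
python3 -m handwheel '[[0.06,0,0.0025,0.0025,0,0,0],[0,0,0,0,0,0,0],[0,0,0,0,0,0,0],[0,0,0,0,0,0,0],[0,0,0,0,0,0,0],[0,0,0,0,0,0,0],[0,0,0,-0.015,0,0,0],[0,0,0,-0.03,0,0,0],[0,0,0,-0.04,0,0,0],[0,0,0,-0.04,0,0,0],[0,0,0,-0.03,0,0,0],[0,0,0,0,0,0,0]]' 15; python3 t.py 0.48 0.03 0.16
```

```text
time: 22.9
position: [0.4099, -0.3292, 0.1624]
tool_rot: [2.246, 2.187, 0.002]
ft_force: [-0.4, 0.3, 0.3]
grip_width: 0.162
grip_force: 15.0
pos [ 0.4099 -0.3292  0.1624] yaw -1.51 tilt 0.39 F [-0.4  0.3  0.3] grip 14.1 15.0 t 22.9 j7 0.62
tool delta [0.361  0.0606 0.0015]
```

```bash
python3 -m handwheel '[[0,0.04,0.0137,0,0,0,0],[0,0.05,0.0137,0,0,0,0],[0,0.05,0.0137,0,0,0,0],[0,0.05,0.0137,0,0,0,0],[0,0.05,0.0137,0,0,0,0],[0,0.05,0.0137,0,0,0,0],[0,0.05,0.0137,0,0,0,0],[0,0.05,0.0137,0,0,0,0],[0,0.05,0.0137,0,0,0,0],[0,0.05,0.0137,0,0,0,0],[0,0.05,0.0137,0,0,0,0],[0,0.05,0.0137,0,0,0,0]]'; python3 -m handwheel '[[0,0,0,0,0,0,5.2],[0,0,0,0,0,0,0]]' >/dev/null;python3 t.py 0.5912 0.2805 0.01
```

```text
time: 24.4
position: [0.5878, 0.2586, 0.1576]
tool_rot: [-2.251, -2.192, 0.002]
ft_force: [0.3, -1.0, -0.3]
grip_width: 0.169
grip_force: 15.0
pos [0.5873 0.2576 0.1573] yaw -6.6 tilt 0.13 F [ 1.  -0.8 -1.3] grip 14.4 15.0 t 24.65 j7 -0.64
tool delta [0.0234 0.0015 0.1472]
```

```bash
python3 -m handwheel '[[0,0.023,0.0015,0.02,0,0,0],[0,0,0,0.03,0,0,0],[0,0,0,0.03,0,0,0],[0,0,0,0.03,0,0,0],[0,0,0,0.02,0,0,0],[0,0,0,0,0,0,0],[0,0,0,0,0,0,0]]'; python3 t.py 0.5912 0.2805 0.008; python3 - <<'E'
from h import *
from bench import ctrl
im,d=ctrl.get_image('scene'); cv2.imwrite('pics/s7.png',cv2.resize(im[150:340,80:330],None,fx=3,fy=3))
E
```

```text
time: 25.52
position: [0.593, 0.2804, 0.0298]
tool_rot: [2.347, 2.087, 0.003]
ft_force: [0.4, 0.1, -0.3]
grip_width: 0.172
grip_force: 15.0
pos [0.593  0.2804 0.0298] yaw -6.7 tilt 0.11 F [ 0.4  0.1 -0.3] grip 14.9 15.0 t 25.525 j7 -0.71
tool delta [-0.0001 -0.0019  0.0218]
```

View pics/s7.png

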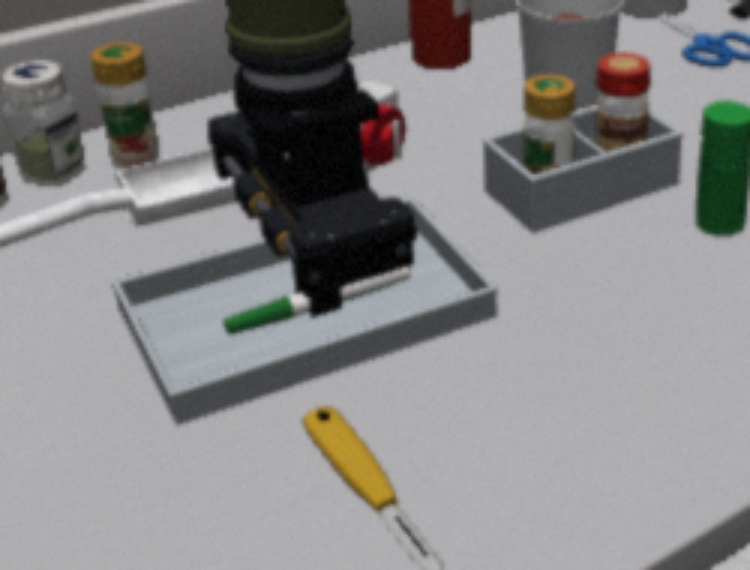

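The marker (crop 225–410, ~300) is parallel to the tray and inside its walls. I'll lower it and release.

```bash
python3 -m handwheel '[[0,0,0,0.012,0,0,0],[0,0,0,0.006,0,0,0],[0,0,0,0.002,0,0,0],[0,0,0,0,0,0,0],[0,0,0,0,0,0,0]]'; python3 t.py 0.5912 0.2805 0.008
```

```text
time: 26.2
position: [0.5924, 0.2804, 0.0087]
tool_rot: [2.347, 2.088, 0.001]
ft_force: [-0.4, -0.2, -0.6]
grip_width: 0.17
grip_force: 15.0
pos [0.5924 0.2804 0.0087] yaw -6.7 tilt 0.04 F [-0.4 -0.2 -0.6] grip 14.8 15.0 t 26.2 j7 -0.71
tool delta [-0.     -0.0012  0.0007]
```

```bash
python3 -m handwheel '[[0.025,0,0,0.0005,0,0,0],[0.03,0,0,0,0,0,0],[0.03,0,0,0,0,0,0],[0.03,0,0,-0.015,0,0,0],[0.03,0,0,-0.03,0,0,0],[0.06,0,0,-0.03,0,0,0],[0.06,0,0,-0.03,0,0,0],[0.06,0,0,0,0,0,0]]'; python3 t.py 0.450 0.333 0.11
```

```text
time: 27.2
position: [0.5944, 0.2815, 0.1175]
tool_rot: [2.346, 2.086, 0.011]
ft_force: [0.2, -0.3, 0.2]
grip_width: 0.601
grip_force: 0.0
pos [0.5944 0.2815 0.1175] yaw -6.7 tilt 0.42 F [ 0.2 -0.3  0.2] grip 52.3 0.0 t 27.2 j7 -0.69
tool delta [ 0.0343 -0.1494  0.0067]
```

```bash
python3 -m handwheel '[[0.06,0.018,-0.037,0,0,0,0],[0.06,0.018,-0.037,0,0,0,0],[0.06,0.018,-0.037,0,0,0,0],[0.06,0.018,-0.037,0,0,0,-10.2],[0.06,0,0,0,0,0,-10.2],[0.06,0,0,0,0,0,-10.2],[0.06,0,0,0,0,0,-10.2],[0.06,0,0,0,0,0,-10.2],[0.06,0,0,0,0,0,-10.2],[0.06,0,0,0,0,0,-10.2],[0.06,0,0,0,0,0,-10.2],[0.06,0,0,0,0,0,-9.7]]'; python3 t.py 0.45 0.333 0.004;python3 - <<'E'
from h import *
from bench import ctrl
inf=ctrl.camera_info('wrist'); im,d=ctrl.get_image('wrist'); np.savez('pics/wrist8.npz',im=im,d=d,**inf)
for n in ['scene','side']:
    im,d=ctrl.get_image(n); np.savez(f'pics/{n}8.npz',im=im,d=d,**ctrl.camera_info(n)); cv2.imwrite(f'pics/{n}8.png',im)
p,_=pts(.33,.54,.28,.40,.012,.02,'8',('wrist',)); print(len(p)); len(p) and print(rect(p))
p,_=pts(.55,.66,.17,.37,.008,.024,'8',('wrist',)); print(len(p)); len(p) and print(rect(p),p[:,2].max())
E
```

```text
time: 28.7
position: [0.4532, 0.3686, 0.1125]
tool_rot: [-0.139, -3.138, 0.001]
ft_force: [0.0, -0.5, 0.5]
grip_width: 0.687
grip_force: 0.0
pos [0.4532 0.3686 0.1125] yaw 84.93 tilt 0.05 F [ 0.  -0.5  0.5] grip 59.8 0.0 t 28.7 j7 0.61
tool delta [ 0.     -0.0357  0.1086]
2880
(array([453.2, 331.9]), array([21.9, 84.1]), 85.9)
48
(array([553.7, 316.2]), array([45.2,  1.5]), 84.1) 0.010334793572659488
```

View pics/scene8.png

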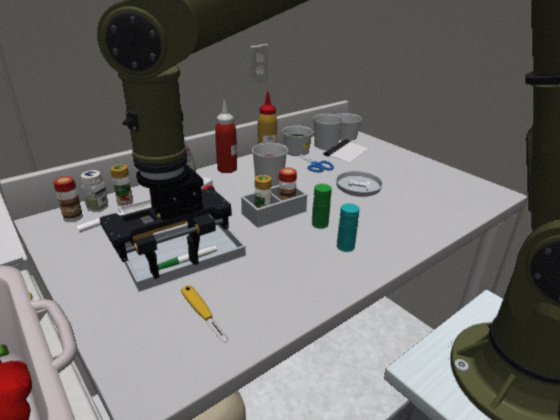

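The marker lies in the tray (186,260), and the peeler hasn't moved (203,312).

```bash
python3 -m handwheel '[[0.06,0.001,-0.036,0,0,0,0],[0.06,0,0,0.03,0,0,0],[0.06,0,0,0.03,0,0,0],[0.06,0,0,0.025,0,0,0],[0.06,0,0,0.015,0,0,0],[0.06,0,0,0,0,0,0],[0.06,0,0,0,0,0,0]]' 25; python3 t.py 0.45 0.333 0.004
```

```text
time: 29.72
position: [0.4498, 0.3339, 0.014]
tool_rot: [0.149, 3.137, 0.001]
ft_force: [-0.1, 0.1, -0.5]
grip_width: 0.691
grip_force: 0.0
pos [0.4498 0.3339 0.014 ] yaw 84.57 tilt 0.09 F [-0.1  0.1 -0.5] grip 60.1 0.0 t 29.725 j7 0.6
tool delta [-0.0003 -0.0008  0.01  ]
```

```bash
python3 -m handwheel '[[0.06,0,-0.001,0.009,0,0,0],[0.06,0,0,0,0,0,0],[0.01,0,0,0,0,0,0],[0.01,0,0,0,0,0,0],[0.01,0,0,0,0,0,0],[0.01,0,0,0,0,0,0],[0.01,0,0,0,0,0,0],[0.01,0,0,-0.02,0,0,0],[0.01,0,0,-0.03,0,0,0],[0.01,0,0,-0.04,0,0,0],[0.01,0,0,-0.02,0,0,0],[0.01,0,0,0,0,0,0]]' 30; python3 t.py 0.6484 0.2536 0.12
```

```text
time: 31.22
position: [0.4501, 0.333, 0.1159]
tool_rot: [0.148, 3.135, 0.003]
ft_force: [-0.0, -0.8, -0.6]
grip_width: 0.244
grip_force: 29.9
pos [0.4501 0.333  0.1159] yaw 84.6 tilt 0.22 F [-0.  -0.8 -0.6] grip 21.2 29.9 t 31.225 j7 0.67
tool delta [-0.2049 -0.0603 -0.0035]
```

```bash
python3 -m handwheel '[[0.01,-0.03,-0.008,0,0,0,0],[0.01,-0.042,-0.012,0,0,0,0],[0.01,-0.045,-0.014,0,0,0,0],[0.01,-0.045,-0.014,0,0,0,0],[0.01,-0.043,-0.012,0,0,0,0],[0.01,0,0,0,0,0,0]]' >/dev/null; python3 -m handwheel '[[0.01,0,0,0,0,0,10.2],[0.01,0,0,0,0,0,10.2],[0.01,0,0,0,0,0,10.2],[0.01,0,0,0,0,0,10.2],[0.01,0,0,0,0,0,10.2],[0.01,0,0,0,0,0,10.2],[0.01,0,0,0,0,0,10.2],[0.01,0,0,0,0,0,10.2],[0.01,0,0,0,0,0,9.8],[0.01,0,0,0,0,0,0],[0.01,0,0,0,0,0,0]]' >/dev/null; python3 t.py 0.6484 0.2536 0.008; python3 - <<'E'
from h import *
from bench import ctrl
im,d=ctrl.get_image('side'); cv2.imwrite('pics/s9.png',cv2.resize(im[170:330,80:310],None,fx=3,fy=3))
inf=ctrl.camera_info('wrist'); im,d=ctrl.get_image('wrist'); cv2.imwrite('pics/w9.png',im)
E
```

```text
pos [0.6466 0.2536 0.1132] yaw -6.6 tilt 0.09 F [-0.2 -0.7 -1.9] grip 21.2 29.9 t 33.35 j7 -0.59
tool delta [0.0003 0.0019 0.1051]
```

View pics/s9.png

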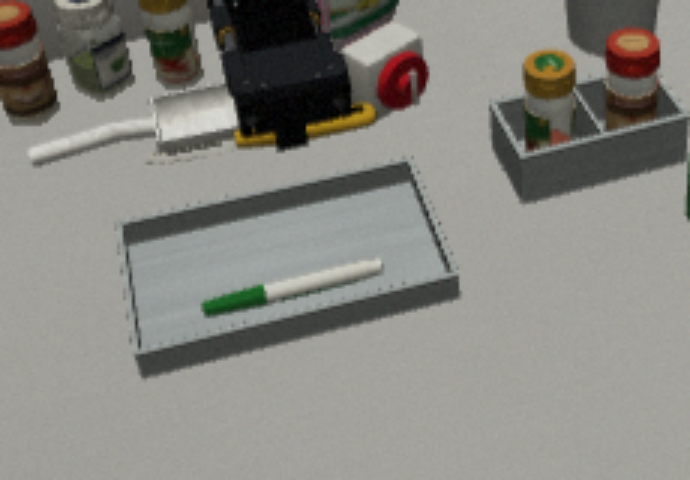

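View pics/w9.png

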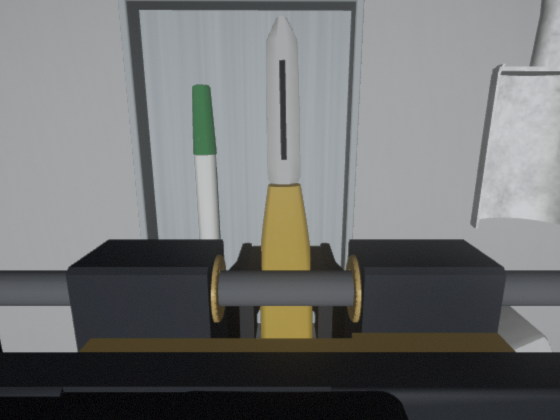

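The peeler is level and parallel to the tray, clear of the marker; the marker lies flat. I'll lower it.

```bash
python3 -m handwheel '[[0.01,0,0.001,0.02,0,0,0],[0.01,0,0,0.03,0,0,0],[0.01,0,0,0.025,0,0,0],[0.01,0,0,0.012,0,0,0],[0.01,0,0,0.005,0,0,0],[0.01,0,0,0,0,0,0],[0.01,0,0,0,0,0,0]]'; python3 t.py 0.6484 0.2536 0.008
```

```text
time: 34.33
position: [0.6494, 0.2534, 0.0233]
tool_rot: [2.349, 2.085, 0.003]
ft_force: [-0.4, 0.4, -1.0]
grip_width: 0.245
grip_force: 29.9
pos [0.6494 0.2534 0.0233] yaw -6.8 tilt 0.12 F [-0.4  0.4 -1. ] grip 21.3 29.9 t 34.325 j7 -0.61
tool delta [ 0.     -0.001   0.0153]
```

```bash
python3 -m handwheel '[[0.01,0,0,0.009,0,0,0],[0.01,0,0,0.004,0,0,0],[0.01,0,0,0.0015,0,0,0],[0.01,0,0,0,0,0,0],[0.01,0,0,0,0,0,0]]'; python3 t.py 0.6484 0.2536 0.008
```

```text
time: 34.95
position: [0.6488, 0.2532, 0.0077]
tool_rot: [2.349, 2.086, 0.001]
ft_force: [0.1, 0.2, -0.8]
grip_width: 0.249
grip_force: 29.9
pos [0.6488 0.2532 0.0077] yaw -6.8 tilt 0.03 F [ 0.1  0.2 -0.8] grip 21.7 29.9 t 34.95 j7 -0.61
tool delta [ 0.0004 -0.0004 -0.0003]
```

```bash
python3 -m handwheel '[[0.03,0,0,0,0,0,0],[0.038,0,0,0,0,0,0],[0.038,0,0,0,0,0,0],[0.038,0,0,-0.015,0,0,0],[0.038,0,0,-0.03,0,0,0],[0.038,0,0,-0.04,0,0,0],[0.038,0,0,-0.05,0,0,0],[0.038,0,-0.05,-0.04,0,0,0],[0.038,0,-0.05,0,0,0,0],[0.038,-0.06,-0.03,0,0,0,0],[0.038,-0.06,0,0,0,0,0],[0.038,0,0,0,0,0,0]]' >/dev/null; python3 t.py; python3 - <<'E'
from h import *
from bench import ctrl
ims=[]
for n in ['scene','side']:
    im,d=ctrl.get_image(n); np.savez(f'pics/{n}F.npz',im=im,d=d,**ctrl.camera_info(n)); cv2.imwrite(f'pics/{n}F.png',im)
tc=np.array([.621,.277]);a=np.radians(-6.8);E=np.array([[np.cos(a),np.sin(a)],[-np.sin(a),np.cos(a)]])
p,_=pts(.5,.73,.13,.42,.009,.026,'F');q=(p[:,:2]-tc)@E.T
for n,k in (('marker',(q[:,0]<0)),('peeler',(q[:,0]>0))):
    k&=(abs(q[:,0])<.06)&(abs(q[:,1])<.105); print(n,rect(np.c_[q[k]]),np.percentile(p[k,2],98))
p,_=pts(.6,.69,-.08,.08,.1,.13,'F')
for k in (p[:,1]>0,p[:,1]<0): print(cv2.minEnclosingCircle((p[k,:2]*1000).astype(np.float32)),np.percentile(p[k,2],98))
p,_=pts(.58,.65,-.315,-.245,.011,.04,'F'); print(rect(p),p[:,2].max())
p,_=pts(.74,.82,.08,.2,.01,.08,'F');print('timer',p.mean(0)); p,_=pts(.73,.86,-.16,-.04,.085,.11,'F');print('cup',rect(p))
E
```

```text
pos [0.5094 0.1473 0.1833] yaw -7.26 tilt 0.2 F [0.  0.6 0.2] grip 38.0 0.0 t 36.45 j7 -0.48
marker (array([-30.6,   0.2]), array([ 18.2, 134.6]), 0.9) 0.01919322777748448
peeler (array([27.9, -1.3]), array([ 27.3, 169.3]), 0.4) 0.01889041810891179
((649.833984375, 46.0029411315918), 19.46116065979004) 0.10938658395290496
((638.3697509765625, -37.2645378112793), 25.785816192626953) 0.1108352830451425
(array([ 612.1, -284.1]), array([59.2, 38.9]), 34.2) 0.021659632551480547
timer [0.7782896  0.13748568 0.04588842]
cup (array([ 797.8, -100.3]), array([103.5, 102.5]), 19.5)
```

View pics/sideF.png

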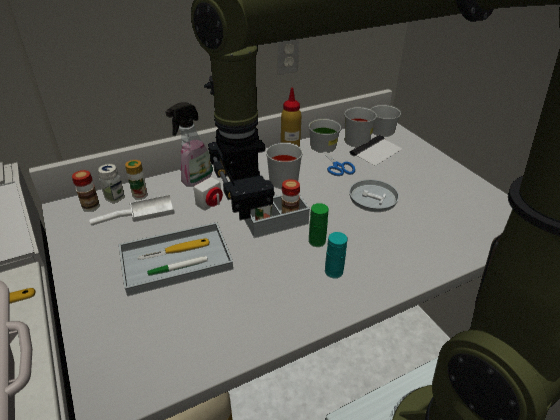

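Peeler (185,246) and marker (178,266) lie flat in the tray, the bolt is in the dish (373,195), and the jars are in the rack (jar_b partly hidden by the raised gripper). The timer and cup haven't moved.

```bash
python3 -m handwheel '[[0.038,0,0,0,0,0,0],[0.038,0,0,0,0,0,0],[0.038,0,0,0,0,0,0]]' >/dev/null; python3 -c "
from bench import ctrl
print(ctrl.close_job())"
```

```text
the job is handed in; nothing more can be done
None
```

I handed the job in at about 37 s: both jars are upright in the rack, the peeler and marker are flat in the tray, the wing bolt is in the dish, and the timer and cup have not moved; my final camera measurements agree with this, but the hand-in returned no verdict.

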